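# Fetch the brass padlock from the back of the display hook

## Robot

A 6-joint arm with a two-finger parallel gripper is mounted at the origin on the work surface; the furniture and walls round the work are solid. World frame = base frame: x ahead of the robot, y to its left, z up, the work surface at z = 0. Lengths are in m, angles in degrees, forces in N, time in s.
With the tool pointing down it reaches from about 0.4 to 0.825 m from the base axis. Payload 7 kg.
Tool frame: the origin (TCP) lies midway between the tips of the shut fingers; the grasp point (between the pads) lies 19 mm behind it; z points along the fingers, y is the direction in which the jaws open and shut (so a half turn about z gives the same grasp; the last joint's range is limited). The gripper opens to 88 mm and grips with 3 to 60 N. Pads are 19 mm wide; open, the fingers measure 130 mm over their backs; the gripper's body (78 mm by 193 mm) begins 47 mm behind the grasp point.
Start: joints at [-50.472, 20.546, 0.682, 0, -70.136, -16.507], TCP at [0.264, -0.621, 0.227] pointing down, gripper open.
Joint ranges: [-176.03, 176.03], [-82.01, 121.73], [-58.28, 71.71], [-173.87, 95.51], [-174.79, -0.11], [-173.66, 173.66]. Speed limits (degrees/s): [136.94, 136.94, 172.46, 180, 180, 180].

## Interface

Orientations are given as a 3x3 rotation matrix whose columns are the frame's x, y, z axes.
In Python, from rig import robot gives the robot as it stands. Calls block until the motion is done:
- robot.goto(position, orientation): joint-space move of the TCP to a pose.
- robot.servo_line(position, ori=None, speed=0.15): straight line of the TCP; ori=None keeps the orientation; speed is the mean speed in m/s.
- robot.movej(angles): joint-space move.
- robot.move_gripper(opening): opening from 0.0 (shut) to 1.0 (fully open); the grip force is fixed at half the most; returns when the fingers have stopped.
- robot.dwell(seconds).
- robot.ik(position, orientation): joint angles nearest the present ones, or None.
- robot.grab_frame(name): name is "scene" or "top" or "wrist"; returns (picture, depth): 400x640x3 uint8, red, green, blue; 400x640 float32, m along the optical axis (not along the pixel's ray), 0 where there is no reading.
- robot.camera_info(name): a dict with "vfov" (degrees; the focal length in pixels is half the picture's height over the tangent of half this angle, whatever the lens; pixels are square), "cx", "cy" (the principal point, pixels), "view" (4x4, takes a point from world to camera coordinates); the wrist camera has in their place "T_tool_cam" (4x4, takes a point from camera to tool coordinates, whose origin is the TCP and whose axes are the flange's). Camera axes: x right, y down, z forward; pixel columns grow to the right and rows downward; lengths in m; the calibration is good to about 2 mm. A picture is of the moment at which its call begins: read the wrist's pose just before it. camera_info takes no time and is no camera call.
A pose or a line that the arm cannot do raises robot.Unreachable and nothing moves.
- robot.job_done(): hands the job in, once; it reports no verdict.
Readings, each from a call of its own:
- robot.read_t(): time.
- robot.read_qpos(): joint angles.
- robot.read_qvel(): joint speeds.
- robot.read_effort(): joint torques, N m.
- robot.read_position(): TCP position.
- robot.read_tcp_rot(): TCP orientation.
- robot.read_force(): force on the tool from outside, world axes, zero at the start.
- robot.read_ft_torque(): the same for the moment, N m.
- robot.read_grip_width(): opening from 0.0 (shut) to 1.0 (fully open).
Only numpy, scipy, OpenCV 4.12 (cv2) and the standard library are available. Lean on these libraries where they do the work, as an engineer would, in place of code of your own. Each camera call takes 0.05 s, during which the arm holds its last target.

## Task

The brass padlock at the back of the loaded display hook is wanted for key cutting. Take the two padlocks hanging in front of it off and hang them for the moment on the empty hook, stand the brass padlock upright in the plywood job tray, then hang the other two back on their own hook, each just where it hung before. Do not drop a padlock, and leave the loose lock cylinder and the blue-lidded tin where they lie.

Things in the scene. Friction and masses are not known exactly. Their poses are not given: they have to be found in the camera images.
- lock_brass_grip (a point): Brass padlock, block body 52x22 mm, 42 high; hangs rearmost. Closed shackle of 8 mm steel, 44 mm over its two upright legs, opening 28 wide, 40 high. Point: midway between the legs, 12 mm below the bow's underside (20 below its top), 28 above the body, 70 above the foot. Pinch the legs here from outside, from above. z up, y leg to leg, x along the hook. 0.2-0.35 kg.
- lock_plates_grip (a point): Laminated padlock, stacked steel plates with a black bumper at the foot, body 52x26 mm, 38 high, 0.18-0.32 kg; hangs before the brass one, in the middle or the front place. Shackle, point and axes just as on the brass padlock (44 mm over the legs; point 12 mm below the bow's underside, 28 above the body).
- lock_round_grip (a point): Round padlock, grey alloy disc on edge, 58 mm diameter, 24 thick, 0.17-0.29 kg; hangs before the brass one, in the middle or the front place. Shackle, point and axes as on the brass padlock (44 mm over the legs; point 12 mm below the bow's underside); the disc's rim comes 22 mm below the point between the legs, its foot 80 mm below.
- home_hook (a point): Loaded hook on a fixed display stand: level strip 12 mm wide, 5 thick. Point: on its top face, mid-width, 150 mm above the bench. z up, y across; -x runs to the free front end, whose tip (80-84 mm from here) turns up 8 mm; post (34 mm wide, 8 mm above the strip) at +61 mm. Loops pass only over the front end. Padlocks hang about 42 mm apart, at x about +30, -12, -54 mm.
- park_hook (a point): Empty hook on a second, equal stand: strip 12 mm wide, 5 thick, 150 mm above the bench; point, axes, upturned tip and post exactly as for the loaded hook (-x to the free end, tip at -82 mm, post at +61 mm). The stand's foot, 125x80 mm and 8 high, lies under the hook. Stands and tray are fixed in each run but stand elsewhere each time.
- tray_floor (a point): middle of the floor of an open plywood job tray with a black rubber liner, 120 (x) x 100 (y) x 22 mm outside, walls 6 mm, inside 108 x 88 mm; this point is on top of the liner, 8 mm above the bench; the rim is 14 mm higher. Fixed; z is up.
- cyl_mid (a point): bystander: brass door-lock cylinder, 60 x 17 x 24 mm, lying loose before the stands; point at its middle, 12 mm up
- tin_mid (a point): bystander: flat tin with a blue lid, 66 x 94 x 30 mm, lying loose behind the work; point at its middle, 15 mm up

How it is judged:
By the outcome, as a careful person would: the job done as asked, in the order asked, and still so for the second after the job is handed in, with the robot touching nothing.
It also fails if it takes over 120 s, if anything falls off the work surface, if the arm or the gripper's body presses on something with over 40 N, if the wrist force passes 120 N, or if a joint passes its speed limit or range.

## Working session

There is one attempt and no reset: what is moved stays moved. The work goes in short steps, each a Python script; the robot and the scene stay as the last script left them, time stands still between calls to the robot, and variables do not carry over. Pictures are saved under pics/ and viewed, and the job is handed in when it is done.

```bash
ls; mkdir -p pics; python3 - <<'E'
from rig import robot
import cv2,numpy as np
for n in("scene","top","wrist"):
    im,d=robot.grab_frame(n); cv2.imwrite(f"pics/{n}0.png",im[...,::-1]); np.savez(f"/tmp/{n}0.npz",im=im,d=d)
    print(n,robot.camera_info(n))
print(robot.read_t(),robot.read_position(),robot.read_tcp_rot())
E
```

```text
pics
scene {'vfov': 56.662928132820596, 'cx': 315.58321881831034, 'cy': 201.4757140336836, 'view': array([[-0.65513588, -0.75546616, -0.00823791,  0.51000767],
       [-0.48704623,  0.43064906, -0.75982061,  0.27298937],
       [ 0.57756641, -0.4937735 , -0.65008059,  0.72691835],
       [ 0.        ,  0.        ,  0.        ,  1.        ]])}
top {'vfov': 53.45330178341671, 'cx': 313.9260857243297, 'cy': 199.58336541935716, 'view': array([[-0.04533176, -0.99894909, -0.00676431,  0.21497271],
       [-0.97006058,  0.04563605, -0.23853685,  0.56686657],
       [ 0.23859486, -0.0042515 , -0.97110989,  0.82755532],
       [ 0.        ,  0.        ,  0.        ,  1.        ]])}
wrist {'vfov': 68.38258181959112, 'cx': 314.0354553228339, 'cy': 200.67983152482591, 'T_tool_cam': array([[ 3.44435960e-04, -9.49943977e-01, -3.12420106e-01,
         8.49419806e-02],
       [ 9.99999606e-01,  5.82788196e-04, -6.69548177e-04,
        -1.03105906e-03],
       [ 8.18108008e-04, -3.12419752e-01,  9.49943803e-01,
        -1.58780399e-01],
       [ 0.00000000e+00,  0.00000000e+00,  0.00000000e+00,
         1.00000000e+00]])}
0.15 [ 0.26384575 -0.62091617  0.2258769 ] [[-9.20382215e-01 -3.91019479e-01 -5.87166852e-04]
 [-3.91019901e-01  9.20381596e-01  1.07449632e-03]
 [ 1.20268572e-04  1.21854123e-03 -9.99999250e-01]]
```

View pics/scene0.png

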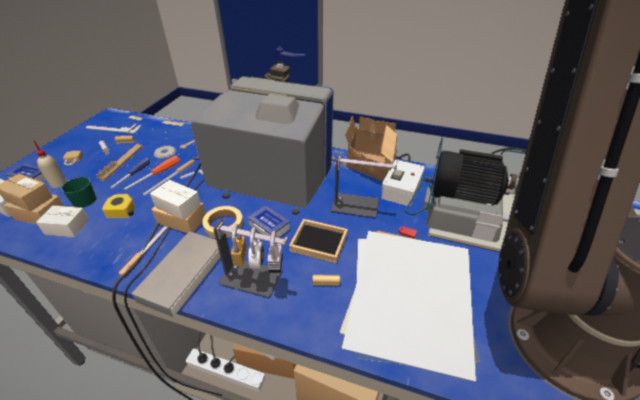

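View pics/top0.png

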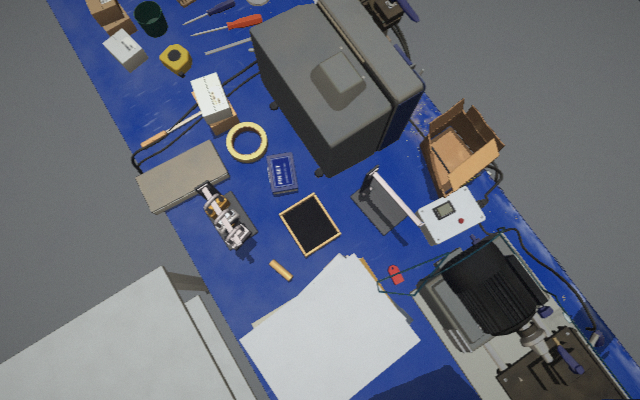

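View pics/wrist0.png

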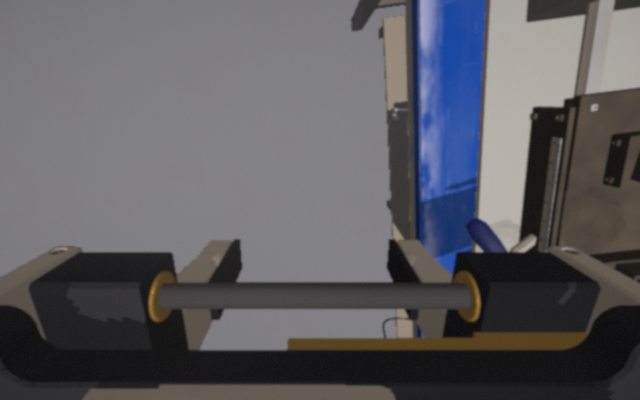

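The top view shows the loaded hook at px (220,215), the empty hook running from its post (372,172) to its tip (420,224), the tray at (310,224), the tin at (283,173) and the cylinder at (281,270). Next I zoom in and get 3D points.

```bash
cat > h.py <<'E'
import numpy as np,cv2
from rig import robot
def K(n):
    i=robot.camera_info(n); return 200/np.tan(np.radians(i['vfov'])/2),i['cx'],i['cy'],i
def cam2w(n,T=None):
    f,cx,cy,i=K(n)
    return np.linalg.inv(i['view']) if n!='wrist' else T@i['T_tool_cam']
def tcpT():
    T=np.eye(4);T[:3,:3]=robot.read_tcp_rot();T[:3,3]=robot.read_position();return T
def cloud(n,d,T=None):
    f,cx,cy,_=K(n); M=cam2w(n,T)
    v,u=np.mgrid[0:400,0:640]
    P=np.stack([(u-cx)/f*d,(v-cy)/f*d,d],-1)
    return P@M[:3,:3].T+M[:3,3]
def ray(n,u,v,z,T=None):
    f,cx,cy,_=K(n); M=cam2w(n,T)
    r=M[:3,:3]@np.array([(u-cx)/f,(v-cy)/f,1]);o=M[:3,3]
    return o+r*(z-o[2])/r[2]
def proj(n,p,T=None):
    f,cx,cy,_=K(n); q=np.linalg.inv(cam2w(n,T))@np.r_[p,1]
    return cx+f*q[0]/q[2],cy+f*q[1]/q[2]
def crop(im,u0,v0,u1,v1,s,fn):
    cv2.imwrite(fn,cv2.resize(im[v0:v1,u0:u1,::-1],None,fx=s,fy=s,interpolation=cv2.INTER_CUBIC))
E
python3 - <<'E'
from h import *
for n in("scene","top"):
    a=np.load(f"/tmp/{n}0.npz");im,d=a['im'],a['d'];C=cloud(n,d);np.save(f"/tmp/C{n}.npy",C)
    if n=="top":
        crop(im,170,150,330,290,5,"pics/topA.png");crop(im,340,140,500,260,5,"pics/topB.png")
        for p in [(372,172),(380,182),(395,198),(410,214),(419,222),(205,190),(222,221),(235,244),(310,224),(281,270),(283,173),(450,210),(380,140),(470,110),(330,60),(190,170),(246,140),(280,330)]:
            print(p,C[p[1],p[0]].round(3))
    else:
        crop(im,190,190,350,310,5,"pics/scA.png");crop(im,310,130,440,240,6,"pics/scB.png")
E
```

```text
(372, 172) [0.608 0.066 0.155]
(380, 182) [0.587 0.051 0.15 ]
(395, 198) [0.552 0.023 0.151]
(410, 214) [ 0.517 -0.004  0.151]
(419, 222) [ 0.5   -0.021  0.148]
(205, 190) [0.587 0.413 0.15 ]
(222, 221) [0.52  0.377 0.15 ]
(235, 244) [0.478 0.359 0.108]
(310, 224) [0.532 0.2   0.006]
(281, 270) [0.426 0.271 0.024]
(283, 173) [0.655 0.26  0.031]
(450, 210) [ 0.539 -0.116  0.064]
(380, 140) [0.704 0.031 0.089]
(470, 110) [ 0.758 -0.174  0.112]
(330, 60) [0.791 0.147 0.282]
(190, 170) [0.672 0.482 0.035]
(246, 140) [ 0.757  0.353 -0.   ]
(280, 330) [0.297 0.275 0.034]
```

View pics/topA.png

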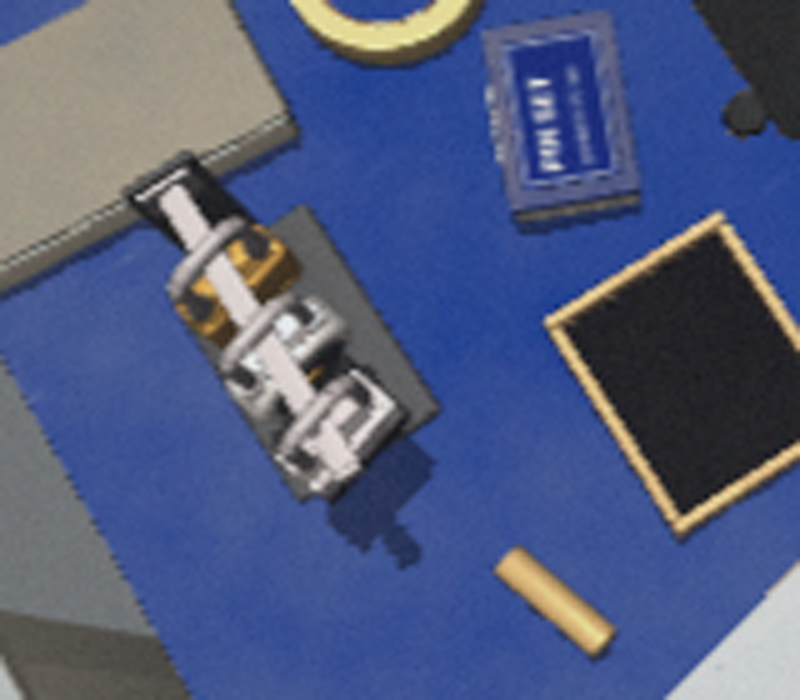

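View pics/topB.png

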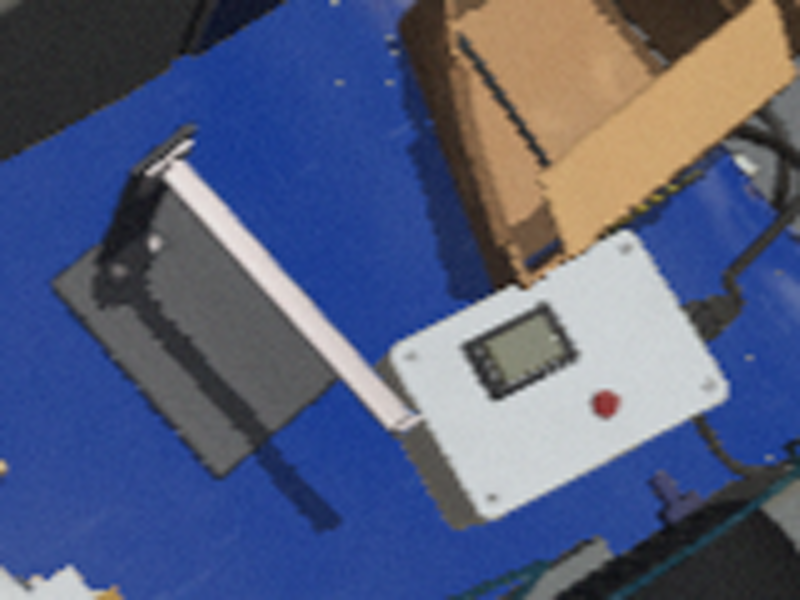

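View pics/scA.png

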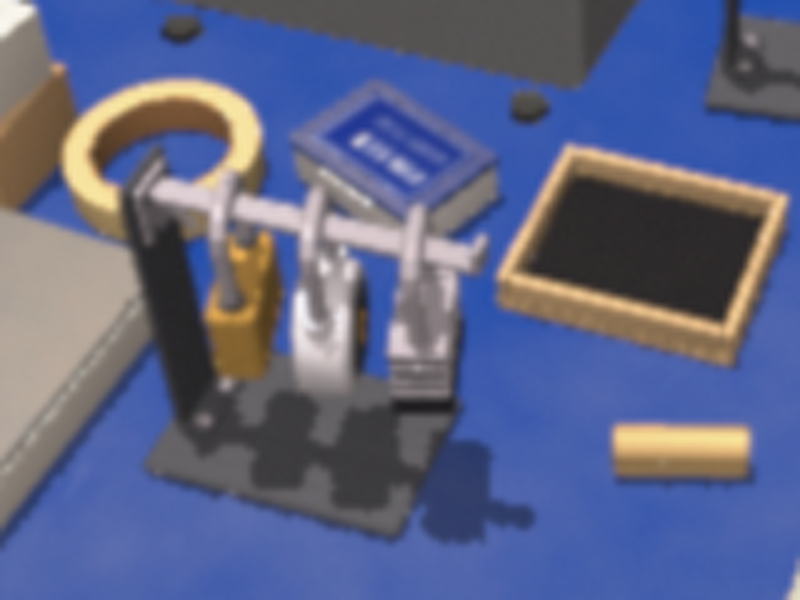

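View pics/scB.png

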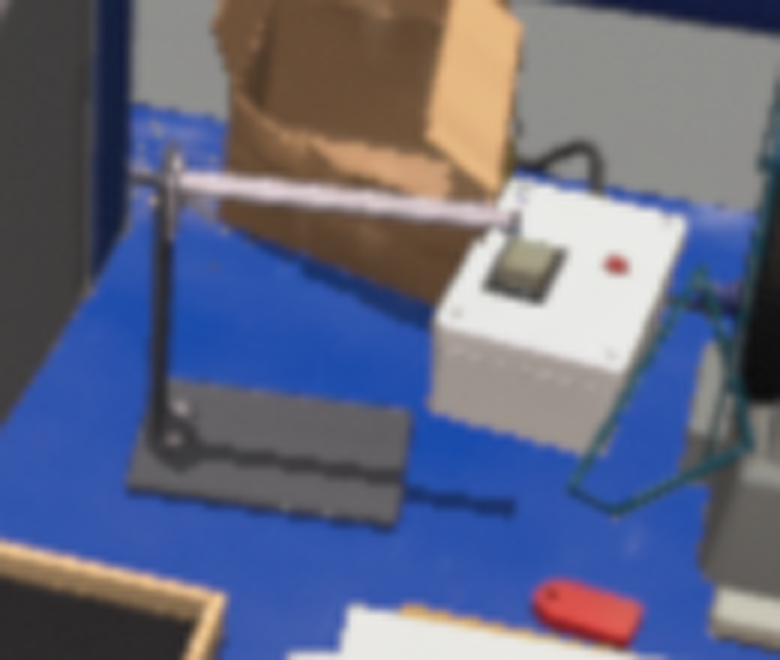

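Front to back on the loaded hook: laminated, round disc, brass. Now I fit the hook axes and the tray, and make a height map of obstacles.

```bash
python3 - <<'E'
from h import *
a=np.load("/tmp/top0.npz");im,d=a['im'].astype(int),a['d'];C=np.load("/tmp/Ctop.npy")
# hooks: pinkish-white strips with z .14-.16
for nm,(u0,v0,u1,v1) in dict(home=(195,180,255,255),park=(365,165,430,230)).items():
    m=np.zeros((400,640),bool);m[v0:v1,u0:u1]=True
    m&=(im.min(2)>150)&(abs(C[...,2]-.150)<.007)
    v,u=np.nonzero(m)
    P=np.array([ray("top",x,y,.150)for x,y in zip(u,v)])[:,:2]
    # robust line
    l=cv2.fitLine(P.astype(np.float32),cv2.DIST_HUBER,0,.001,.001).ravel();ax=l[:2]*np.sign(l[0]);c=l[2:]
    s=(P-c)@ax;nn=(P-c)@[-ax[1],ax[0]]
    print(nm,len(P),"c",c.round(4),"yaw",np.degrees(np.arctan2(ax[1],ax[0])).round(2),"s",s.min().round(4),s.max().round(4),"n pct",np.percentile(nn,[2,50,98]).round(4),"z",np.median(C[m][:,2]).round(4))
    print("  front",(c+ax*s.min()).round(4),"rear",(c+ax*s.max()).round(4))
# tray dark liner
hsv=cv2.cvtColor(a['im'],cv2.COLOR_RGB2HSV)
m=np.zeros((400,640),np.uint8);m[185:265,270:350]=1
m&=((im.max(2)<70)).astype(np.uint8)
n,L,st,ce=cv2.connectedComponentsWithStats(m);k=1+st[1:,4].argmax()
v,u=np.nonzero(L==k);P=np.array([ray("top",x,y,.012)for x,y in zip(u,v)])[:,:2]
print("tray liner",cv2.minAreaRect(P.astype(np.float32)*1000),len(P))
# rim outer: z .012-.03 woody
hsvm=((hsv[...,0]<25)&(hsv[...,1]>60)&(im[...,0]>130)).astype(np.uint8);w=np.zeros_like(hsvm);w[185:265,270:350]=1
m=hsvm&w;v,u=np.nonzero(m);P=np.array([ray("top",x,y,.022)for x,y in zip(u,v)])[:,:2]
print("tray rim",cv2.minAreaRect(P.astype(np.float32)*1000))
# height map
Cs=np.load("/tmp/Cscene.npy");ds=np.load("/tmp/scene0.npz")['d']
Q=np.vstack([C[d>0],Cs[ds>0]]);
xs=np.arange(.36,.86,.04);ys=np.arange(.56,-.32,-.04)
print("y\\x  "+" ".join(f"{x+.02:4.2f}" for x in xs))
for y in ys:
    r=[]
    for x in xs:
        q=Q[(Q[:,0]>=x)&(Q[:,0]<x+.04)&(Q[:,1]<=y)&(Q[:,1]>y-.04)&(Q[:,2]<.6)]
        r.append(f"{int(1000*np.percentile(q[:,2],99)):4d}" if len(q) else "  --")
    print(f"{y-.02:5.2f}"," ".join(r))
E
```

```text
home 359 c [0.5334 0.3806] yaw 31.56 s -0.0727 0.0741 n pct [-0.0102 -0.0001  0.0131] z 0.1506
  front [0.4715 0.3425] rear [0.5966 0.4194]
park 360 c [0.5532 0.0212] yaw 36.6 s -0.0746 0.0728 n pct [-0.0052 -0.      0.0053] z 0.1503
  front [ 0.4933 -0.0233] rear [0.6116 0.0646]Traceback (most recent call last):
  File "<stdin>", line 19, in <module>
  File "h.py", line 16, in ray
    f,cx,cy,_=K(n); M=cam2w(n,T)
                      ~~~~~^^^^^
  File "h.py", line 6, in cam2w
    f,cx,cy,i=K(n)
              ~^^^
  File "h.py", line 4, in K
    i=robot.camera_info(n); return 200/np.tan(np.radians(i['vfov'])/2),i['cx'],i['cy'],i
ValueError: time passes only in moves, steps and waits
```

```bash
sed -i 's/^    i=robot.camera_info(n); return/    if n not in _I: _I[n]=robot.camera_info(n)\n    i=_I[n]; return/; s/^from rig import robot/from rig import robot\n_I={}/' h.py
python3 - <<'E'
from h import *
a=np.load("/tmp/top0.npz");im,d=a['im'].astype(int),a['d'];C=np.load("/tmp/Ctop.npy")
hsv=cv2.cvtColor(a['im'],cv2.COLOR_RGB2HSV)
m=np.zeros((400,640),np.uint8);m[185:265,270:350]=1
m&=((im.max(2)<70)).astype(np.uint8)
n,L,st,ce=cv2.connectedComponentsWithStats(m);k=1+st[1:,4].argmax()
v,u=np.nonzero(L==k);P=np.array([ray("top",x,y,.012)for x,y in zip(u,v)])[:,:2]
print("tray liner",cv2.minAreaRect(P.astype(np.float32)*1000),len(P))
hsvm=((hsv[...,0]<25)&(hsv[...,1]>60)&(im[...,0]>130)).astype(np.uint8);w=np.zeros_like(hsvm);w[190:258,275:345]=1
m=hsvm&w;v,u=np.nonzero(m);P=np.array([ray("top",x,y,.022)for x,y in zip(u,v)])[:,:2]
print("tray rim",cv2.minAreaRect(P.astype(np.float32)*1000))
Cs=np.load("/tmp/Cscene.npy");ds=np.load("/tmp/scene0.npz")['d']
Q=np.vstack([C[d>0],Cs[ds>0]]);
xs=np.arange(.36,.86,.04);ys=np.arange(.56,-.32,-.04)
print("y\\x  "+" ".join(f"{x+.02:4.2f}" for x in xs))
for y in ys:
    r=[]
    for x in xs:
        q=Q[(Q[:,0]>=x)&(Q[:,0]<x+.04)&(Q[:,1]<=y)&(Q[:,1]>y-.04)&(Q[:,2]<.6)]
        r.append(f"{int(1000*np.percentile(q[:,2],99)):4d}" if len(q) else "  --")
    print(f"{y-.02:5.2f}"," ".join(r))
E
```

```text
tray liner ((532.3004150390625, 201.963623046875), (106.53279113769531, 86.76995086669922), 30.108949661254883) 1617
tray rim ((530.8114624023438, 201.84814453125), (119.33167266845703, 99.7425537109375), 30.05768394470215)
y\x  0.38 0.42 0.46 0.50 0.54 0.58 0.62 0.66 0.70 0.74 0.78 0.82 0.86
 0.54   --   --   --  -17    1   35   37   37   37    8   13    9    3
 0.50   --   --    3    2    3   27   37   37   37   35    8    9   45
 0.46    2    2    2    2    6    9   35   37   37   37   96   98   99
 0.42    2    3    2  101  157  157  158   37   37   35   99  101  100
 0.38    3    3  146  156  158  158   10   30   26   26   98  100   99
 0.34    2    2  157  157  104    9    3    3   26   23   27    3    4
 0.30    3   24   25    3    3    3   33   32   33   26   26    6  229
 0.26   32   26   16   22   23   23   33   33   33    3  228  233  240
 0.22   35    3   23   23   11   23   32   31  223  232  237  244  248
 0.18   36   35   23   22   22   24   22  230  236  264  280  253  258
 0.14   36   36   32   24   23    3  215  240  264  283  284  281  273
 0.10   36   36   35    3    3   11  149  246  256  282  283  276  276
 0.06  128   35    3    7   11  151  159  243  263  274  276  276  298
 0.02  129  128    3  148  151  152   10    3  273  275  275  346  345
-0.02  157  128    3  157  150   10    3    3  258  275  276  347   --
-0.06  165  197   55   57   58    3    3    3   73  117    9    2   --
-0.10  175  207   59   58   68   77   94   77   80  121    6    3    3
-0.14  179  179  206   60   60   80   97  101    8  124  130    3    1
-0.18  173  169  186  145   58   58   93  106  118  127  125   --   --
-0.22  163  163   99   39   34   28   80  121  123   33   --   --   --
-0.26  100   98   55   40    4   10   18    4   --   --   --   --   --
-0.30  147  103    4    3    3    2  -31  -30   --   --   --   --   --
-0.34    4    3    3    2   --   --   --   --   --   --   --   --   --
```

```bash
cat >> h.py <<'E'
def R(yaw_hook):  # tool x = -hook x, pointing down
    a=np.radians(yaw_hook); x=np.array([-np.cos(a),-np.sin(a),0]); z=np.array([0,0,-1.]); return np.stack([x,np.cross(z,x),z],1)
def ax(y): a=np.radians(y); return np.array([np.cos(a),np.sin(a)]),np.array([-np.sin(a),np.cos(a)])
E
python3 - <<'E'
from h import *
print(robot.ik([.25,-.54,.40],robot.read_tcp_rot()))
robot.servo_line([.25,-.54,.40],speed=.3)
c=np.array([.5334,.3806]);a,n=ax(31.6)
p=c-a*.02
robot.goto([*p,.36],R(31.6)); robot.servo_line([*p,.30],speed=.2)
T=tcpT();im,d=robot.grab_frame("wrist");np.savez("/tmp/w1.npz",im=im,d=d,T=T)
cv2.imwrite("pics/w1.png",im[...,::-1]);print(robot.read_t(),T.round(4),robot.read_qpos())
E
```

```text
[-4.63665662e+01  9.60715834e+00  7.89380586e+00 -1.81401197e-02
 -8.83544204e+01 -2.06149306e+01]
4.7583 [[-8.519e-01 -5.238e-01  3.000e-04  5.168e-01]
 [-5.238e-01  8.519e-01 -9.000e-04  3.698e-01]
 [ 2.000e-04 -9.000e-04 -1.000e+00  3.005e-01]
 [ 0.000e+00  0.000e+00  0.000e+00  1.000e+00]] [ 5.31843134e+01  1.47602047e+01  2.15781641e+00  5.60718269e-02
 -7.73144660e+01 -1.11600940e+02]
```

View pics/w1.png

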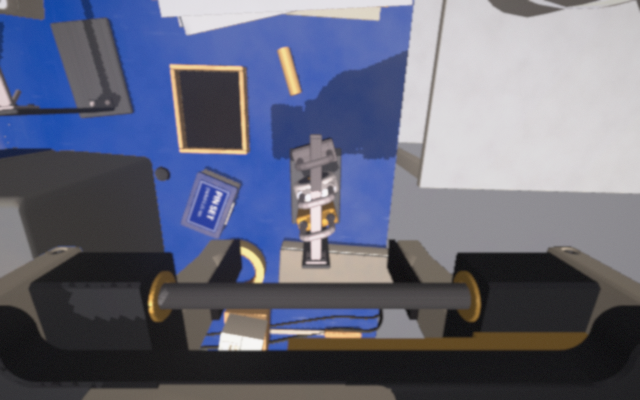

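The wrist view shows the home strip from its front tip (~(316,136)) to its post (~(316,265)), with the shackles crossing it at rows ~158, 190 and 232. Measuring from this view.

```bash
python3 - <<'E'
from h import *
a=np.load("/tmp/w1.npz");im,d,T=a['im'],a['d'],a['T'];C=cloud("wrist",d,T)
cv2.imwrite("pics/w1c.png",cv2.resize(im[125:280,270:365,::-1],None,fx=5,fy=3.8,interpolation=cv2.INTER_CUBIC)) if 0 else crop(im,265,125,375,275,4,"pics/w1c.png")
for r in range(130,270,4):
    s=im[r,300:335].astype(int).min(1); z=C[r,300:335,2]
    m=np.nonzero((abs(z-.152)<.012))[0]+300
    print(r,(m.min(),m.max(),len(m),np.median(C[r,m,2]).round(4)) if len(m) else None)
E
```

```text
130 None
134 (np.int64(311), np.int64(321), 11, np.float64(0.1536))
138 (np.int64(310), np.int64(321), 12, np.float64(0.1578))
142 (np.int64(311), np.int64(321), 11, np.float64(0.1506))
146 (np.int64(311), np.int64(321), 11, np.float64(0.1505))
150 (np.int64(311), np.int64(321), 11, np.float64(0.1514))
154 (np.int64(311), np.int64(333), 17, np.float64(0.1505))
158 (np.int64(311), np.int64(334), 24, np.float64(0.1529))
162 (np.int64(300), np.int64(330), 27, np.float64(0.1575))
166 (np.int64(300), np.int64(321), 22, np.float64(0.1575))
170 (np.int64(300), np.int64(321), 15, np.float64(0.1512))
174 (np.int64(311), np.int64(321), 11, np.float64(0.1507))
178 (np.int64(311), np.int64(321), 11, np.float64(0.1506))
182 (np.int64(311), np.int64(321), 11, np.float64(0.1503))
186 (np.int64(311), np.int64(321), 11, np.float64(0.1504))
190 (np.int64(311), np.int64(321), 11, np.float64(0.1505))
194 (np.int64(311), np.int64(334), 17, np.float64(0.1506))
198 (np.int64(311), np.int64(334), 24, np.float64(0.1552))
202 (np.int64(300), np.int64(329), 29, np.float64(0.1572))
206 (np.int64(300), np.int64(
[... 213 characters left out ...]
p.int64(311), np.int64(321), 11, np.float64(0.1507))
226 (np.int64(311), np.int64(334), 17, np.float64(0.1505))
230 (np.int64(311), np.int64(334), 23, np.float64(0.1515))
234 (np.int64(300), np.int64(330), 30, np.float64(0.1561))
238 (np.int64(301), np.int64(321), 21, np.float64(0.1581))
242 (np.int64(311), np.int64(321), 11, np.float64(0.1504))
246 (np.int64(311), np.int64(321), 11, np.float64(0.1508))
250 (np.int64(311), np.int64(321), 11, np.float64(0.1507))
254 (np.int64(311), np.int64(321), 11, np.float64(0.151))
258 (np.int64(303), np.int64(329), 27, np.float64(0.1504))
262 (np.int64(302), np.int64(330), 29, np.float64(0.1552))
266 (np.int64(302), np.int64(330), 29, np.float64(0.1588))
```

View pics/w1c.png

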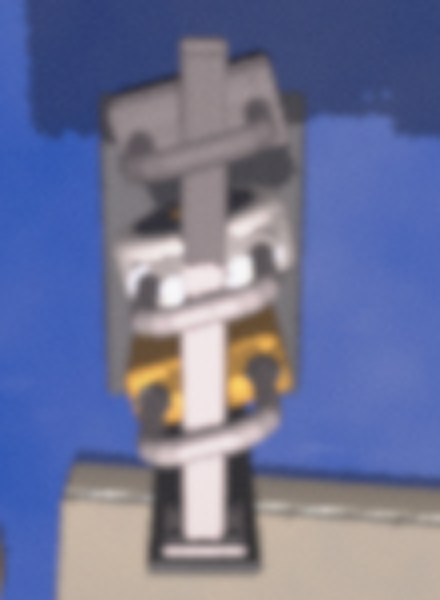

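```bash
cat > meas.py <<'E'
from h import *
def hook_axis(C,c0,yaw0):
    a,n=ax(yaw0); D=C[...,:2]-c0; s=D@a; t=D@n
    m=(abs(s)<.075)&(abs(t)<.012)&(abs(C[...,2]-.1505)<.003)
    P=C[m][:,:2]; l=cv2.fitLine(P.astype(np.float32),cv2.DIST_HUBER,0,.001,.001).ravel()
    x=l[:2]*np.sign(l[0]); tt=(P-l[2:])@[-x[1],x[0]]
    off=(np.percentile(tt,2)+np.percentile(tt,98))/2
    return np.degrees(np.arctan2(x[1],x[0])), l[2:]+off*np.array([-x[1],x[0]]), np.ptp(np.percentile(tt,[2,98]))
def locks(C,p,yaw,lo=.140,rng=(-.078,.05)):
    """p on hook axis; find bows as clusters of points off the strip"""
    a,n=ax(yaw); D=C[...,:2]-p; s=D@a; t=D@n; z=C[...,2]
    m=(s>rng[0])&(s<rng[1])&(abs(t)<.024)&(((z>.1535)&(z<.17))|((abs(t)>.0075)&(z>lo)&(z<.17)))
    k,L,st,_=cv2.connectedComponentsWithStats(m.astype(np.uint8),connectivity=8)
    out=[]
    for i in range(1,k):
        if st[i,4]<25: continue
        q=L==i; P=np.c_[s[q],t[q]]
        if np.ptp(P[:,1])<.02: continue
        l=cv2.fitLine(P.astype(np.float32),cv2.DIST_HUBER,0,.0005,.001).ravel()
        d=l[:2]*np.sign(l[1]); s0=l[2]-l[3]*d[0]/d[1]
        out.append((s0,np.degrees(np.arctan2(-d[0],d[1])),P[:,1].min(),P[:,1].max(),z[q].max(),st[i,4]))
    return sorted(out)
E
python3 - <<'E'
from meas import *
a=np.load("/tmp/w1.npz");C=cloud("wrist",a['d'],a['T']);Ct=np.load("/tmp/Ctop.npy")
for nm,c in(("w",C),("top",Ct)):
    y,p,w=hook_axis(c,np.array([.5334,.3806]),31.6);A,N=ax(y)
    D=c[...,:2]-p;s=D@A;t=D@N;z=c[...,2]
    m=(abs(t)<.005)&(abs(s)<.12)&(z>.145)
    mt=(abs(t)<.015)&(abs(s)<.12)&(z>.13)
    # tip: points >.155 with s<-.06 ; post: |t|>.009, s>.04
    tip=s[m&(s<-.07)]; post=mt&(abs(t)>.009)&(s>.045)
    print(nm,"yaw",round(y,2),"p",p.round(4),"w",w.round(4),"front",tip.min().round(4) if tip.size else None,"post s",np.percentile(s[post],[1,50,99]).round(4),"zmax",z[post].max().round(4))
    pk=[np.array(q).round(4) for q in locks(c,p,y)]
    for q in pk: print("   lock s,dyaw,t0,t1,zmax,n",q)
y,p,w=hook_axis(Ct,np.array([.5532,.0212]),36.6);A,N=ax(y);D=Ct[...,:2]-p;s=D@A;t=D@N;z=Ct[...,2]
m=(abs(t)<.005)&(abs(s)<.12)&(z>.14);post=(abs(t)<.015)&(abs(t)>.009)&(s>.045)&(s<.1)&(z>.13)
print("park",y,p,w,"front",s[m].min(),"post",np.percentile(s[post],[1,50,99]),"end",s[m].max())
E
```

```text
w yaw 31.66 p [0.532 0.38 ] w 0.0118 front -0.1034 post s [0.0686 0.0735 0.0787] zmax 0.1603
   lock s,dyaw,t0,t1,zmax,n [-4.58000e-02  1.61704e+01 -2.28000e-02  1.92000e-02  1.59900e-01
  3.10000e+02]
   lock s,dyaw,t0,t1,zmax,n [-2.70000e-03  1.56585e+01 -2.05000e-02  2.12000e-02  1.60100e-01
  2.96000e+02]
   lock s,dyaw,t0,t1,zmax,n [ 3.62000e-02  1.61929e+01 -1.88000e-02  2.22000e-02  1.60200e-01
  2.84000e+02]
top yaw 31.52 p [0.5344 0.3808] w 0.0124 front -0.0758 post s [0.067  0.0721 0.0767] zmax 0.1592
   lock s,dyaw,t0,t1,zmax,n [-4.75000e-02  1.52279e+01 -2.21000e-02  1.90000e-02  1.60900e-01
  9.10000e+01]
   lock s,dyaw,t0,t1,zmax,n [-4.20000e-03  1.55401e+01 -2.02000e-02  2.08000e-02  1.60900e-01
  8.90000e+01]
   lock s,dyaw,t0,t1,zmax,n [ 3.55000e-02  1.70368e+01 -1.81000e-02  2.21000e-02  1.60100e-01
  8.80000e+01]
park 36.65965 [0.5529067  0.02178349] 0.012322389539239496 front -0.0749907475720623 post [0.06789353 0.07255803 0.07703979] end 0.07715002519137529
```

Wrist and top views agree within about 1 mm. The locks hang about 16° yawed from the hook, so I'll match that yaw when gripping. Now checking tall things near the park hook's front end.

```bash
python3 - <<'E'
from meas import *
C=np.load("/tmp/Ctop.npy");d=np.load("/tmp/top0.npz")['d'];Cs=np.load("/tmp/Cscene.npy");ds=np.load("/tmp/scene0.npz")['d']
o=np.array([.5529,.0218]);A,N=ax(36.66);o=o+.007*A
print("tip origin",o)
for nm,c,dd in(("top",C,d),("scene",Cs,ds)):
    D=c[...,:2]-o;s=D@A;t=D@N;z=c[...,2]
    print(nm)
    for t0 in np.arange(.14,-.2,-.02):
        r=[]
        for s0 in np.arange(-.18,.14,.02):
            m=(dd>0)&(s>=s0)&(s<s0+.02)&(t>=t0)&(t<t0+.02)&(z<.6)
            r.append(f"{int(1000*z[m].max()):4d}" if m.any() else "  --")
        print(f"{t0:5.2f}"," ".join(r))
E
```

```text
tip origin [0.55851535 0.02597946]
top
 0.14   36   37  129  128   35   35   37   35   29    3   24   11   12   12   11   25
 0.12   36  129  127  130   36   37   37   36    4   18   25   12   11   12   11   23
 0.10  129  128  130  129   32   32   31    3    2   21   26   25   25   24   25   26
 0.08  130   11  130   12    4    3    4    2    3    3    4    3    3    4    3    3
 0.06  128   12  129   11    5    2    3    3    5    2    3    4    3    3    4    3
 0.04  168  129  130    4    3    2    4    7    4    3    5    6    3    3    3  228
 0.02  187  130    3    3    3    4   10   11   12   12   12   11   14    4    5  235
 0.00  198  130    3    2  158  159  154  153  152  153  151  152  160    4    3  242
-0.02  206  131    4    3  158  158  153  151  151  152  152  153  159    3    3  249
-0.04  209   52   59   58   58    4   11   11   12   11   12   11   10    3    4  255
-0.06  208   58   60   59   59   59   59    2    2    2    2    2    3    3  249  260
-0.08   49   57   60   60   70   66   56    2    4    2    5    3    4    3  256  264
-0.10   54   58   58   65   6
[... 1168 characters left out ...]
 1    0  248
-0.04  206    0   55   56   55   54    8    8    9    8    9    9    8    1    0  253
-0.06  205   55   55   55   55   55   56    0    1    0    1    0    1    0    0  258
-0.08   45   54   57   57   68   69   53    0    0    0    1    0    0    0  204  261
-0.10   51   55   59   59   65   58   53    0    0    0    1    0    0    1  265  274
-0.12   50   55   58   62   63   61   58   73    0    0    1    0    1    1  268  272
-0.14   43   56   56   55   55   74   87   90   72   70    0    2    1    0  269  273
-0.16   54   57   55   55   56   78   90   94   59   74   78    0    0    0  271  273
-0.18    0   --   54   54   56   76   91   95   --   --   69   74  117    0    0   --
```

```bash
cat >> h.py <<'E'
HP=np.array([.5323,.3804]);HY=31.63       # home axis point, yaw (mean of two views)
PP=np.array([.5585,.0260]);PY=36.66       # park origin (top view)
def pt(p,yaw,s,t=0): a,n=ax(yaw); return p+a*s+n*t
def st(tag=""): print(tag,"t",round(robot.read_t(),2),"pos",np.round(robot.read_position(),4),"F",np.round(robot.read_force(),2),"w",round(robot.read_grip_width(),3))
def line(xy,z,yaw=None,v=.15): robot.servo_line([xy[0],xy[1],z],None if yaw is None else R(yaw),speed=v)
E
python3 - <<'E'
from h import *
a,n=ax(HY);s,t=-.0458,-.0018
xy=HP+a*s+n*t - a*(t*np.tan(np.radians(16)))
print(xy)
robot.goto([*xy,.25],R(HY+16)); st("above")
line(xy,.1195,v=.12); st("down")
robot.move_gripper(0); st("grip")
im,d=robot.grab_frame("scene");crop(im,170,140,350,310,4,"pics/s1.png")
E
```

```text
[0.49468692 0.35511909]
above t 5.12 pos [0.4951 0.3552 0.2515] F [0.39 1.15 0.6 ] w 1.0
down t 6.35 pos [0.4951 0.3556 0.1203] F [0.06 0.17 0.26] w 1.0
grip t 7.12 pos [0.4946 0.3551 0.1195] F [-0.54  1.07  0.97] w 0.499
```

View pics/s1.png

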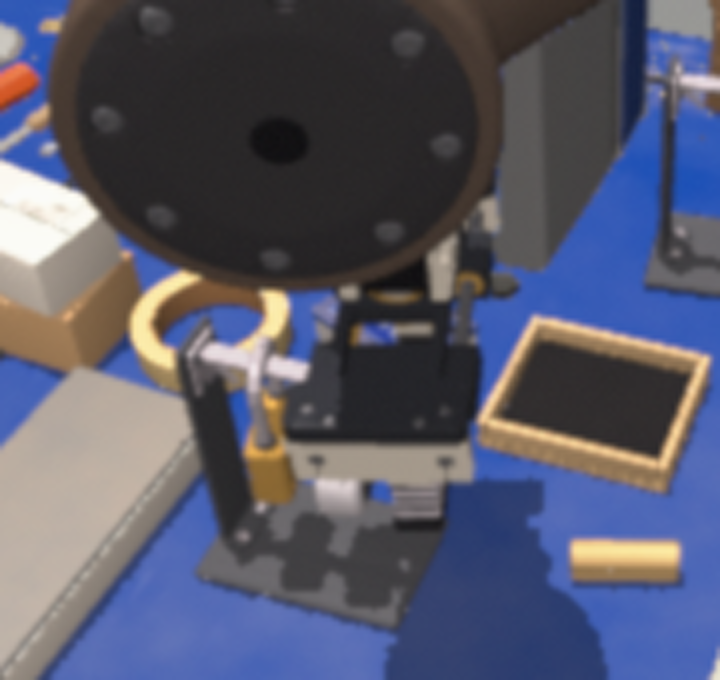

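Gripped at 44 mm as expected. Lift, slide out along the hook axis, raise, and re-measure the park hook from the wrist on the way.

```bash
python3 - <<'E'
from h import *
a,n=ax(HY);xy0=np.array([.4949,.3553])
line(xy0,.1337,v=.06); robot.dwell(.2); st("lift")
out=xy0-a*.062
line(out,.1337,v=.08); st("out")
line(out,.26,v=.2); st("up")
xy=pt(PP,PY,-.10)
robot.goto([*xy,.27],R(PY)); robot.dwell(.2);st("park above")
T=tcpT();im,d=robot.grab_frame("wrist");np.savez("/tmp/w2.npz",im=im,d=d,T=T);cv2.imwrite("pics/w2.png",im[...,::-1])
im,d=robot.grab_frame("scene");crop(im,240,60,460,250,3,"pics/s2.png")
E
```

```text
lift t 7.76 pos [0.4947 0.3551 0.1334] F [-0.55  0.1  -3.04] w 0.5
out t 8.68 pos [0.4424 0.3232 0.1339] F [ 0.56  0.84 -2.44] w 0.499
up t 9.47 pos [0.4416 0.3224 0.2586] F [-0.38 -0.49 -3.7 ] w 0.499
park above t 11.01 pos [ 0.4785 -0.0329  0.2698] F [-0.59 -0.06 -3.24] w 0.5
```

View pics/w2.png

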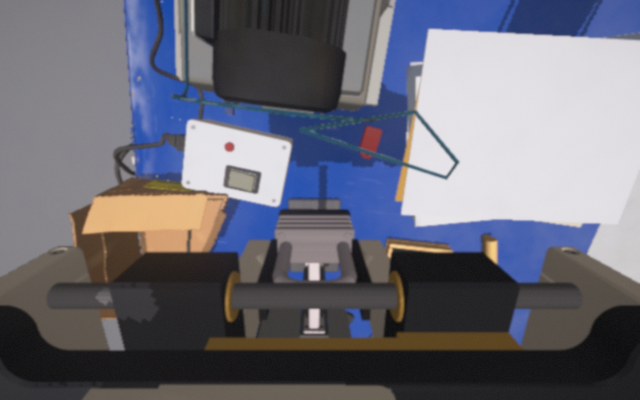

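View pics/s2.png

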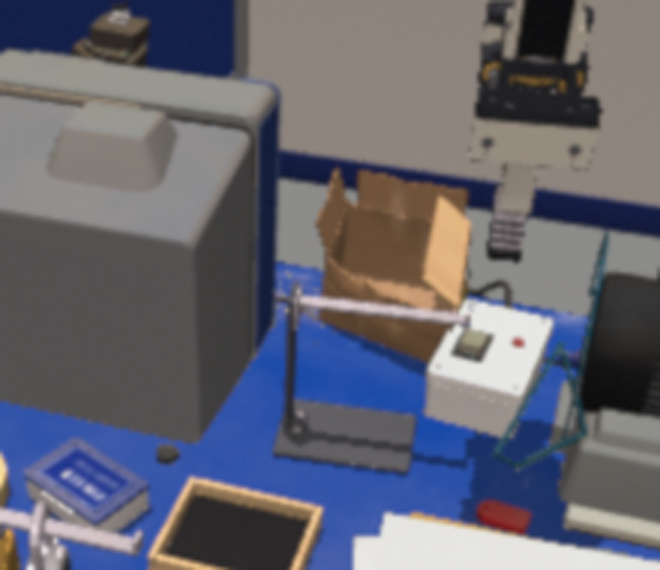

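```bash
python3 - <<'E'
from h import *
a=np.load("/tmp/w2.npz");C=cloud("wrist",a['d'],a['T']);A,N=ax(PY);D=C[...,:2]-PP;s=D@A;t=D@N;z=C[...,2]
m=(s>-.078)&(s<.05)&(abs(t)<.015)&(abs(z-.151)<.004)
for lo in np.arange(-.08,.06,.02):
    q=m&(s>=lo)&(s<lo+.02)
    if q.sum()>8: print(lo.round(2),q.sum(),np.percentile(t[q],[3,97]).round(4),np.median(z[q]).round(4))
E
```

```text
-0.04 33 [-0.0059  0.0048] 0.1505
-0.02 153 [-0.006   0.0049] 0.1507
0.02 40 [-0.006   0.0052] 0.1505
0.04 82 [-0.0062  0.0052] 0.1508
```

Wrist and top views agree on the park hook to 0.5 mm. Thread the laminated lock onto it and set it down.

```bash
cat >> h.py <<'E'
def lower(xy,z0,z1,fz0,step=.001,stop=1.0):
    """lower in steps until weight is taken up (Fz rises above fz0+..)"""
    z=z0
    while z>z1:
        z-=step; line(xy,z,v=.03); robot.dwell(.1); f=np.mean([robot.read_force()[2]])
        if f>stop: break
    print("lowered",round(z,4),"Fz",round(f,2)); return z
E
python3 - <<'E'
from h import *
xy=pt(PP,PY,-.10,-.0005)
line(xy,.137,PY,v=.12); st("front")
xi=pt(PP,PY,.022,-.0005)
line(xi,.1345,v=.08); st("in")
lower(xi,.1235,.1175,0) if False else None
line(xi,.1225,v=.05); robot.dwell(.1); st("near")
lower(xi,.1225,.1175,0); st()
T=tcpT();im,d=robot.grab_frame("scene");crop(im,240,60,460,250,3,"pics/s3.png")
im,d=robot.grab_frame("wrist");cv2.imwrite("pics/w3.png",im[...,::-1])
E
```

```text
front t 12.37 pos [ 0.4791 -0.034   0.1377] F [ 0.22 -0.21 -2.94] w 0.497
in t 14.04 pos [0.5761 0.0385 0.1346] F [ 0.81 -0.35 -2.8 ] w 0.499
near t 14.53 pos [0.5765 0.0387 0.1225] F [ 1.05  0.4  -2.37] w 0.502
lowered 0.1185 Fz 5.17
 t 15.93 pos [0.5766 0.0388 0.1194] F [-3.04  0.74  5.17] w 0.503
```

View pics/s3.png

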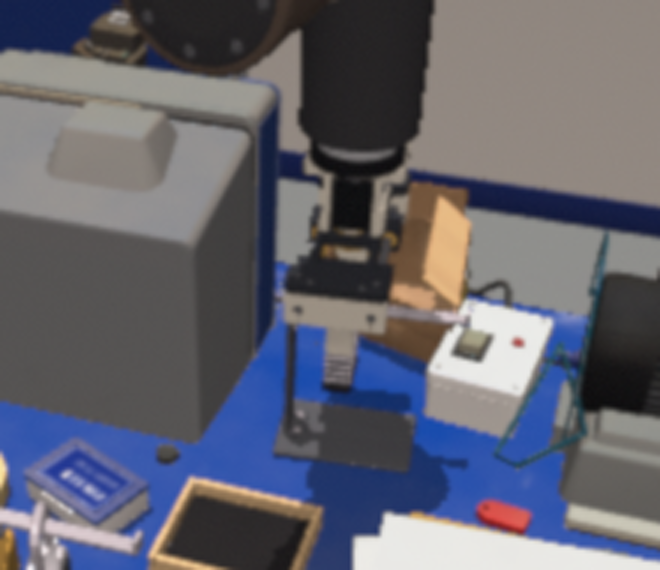

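View pics/w3.png

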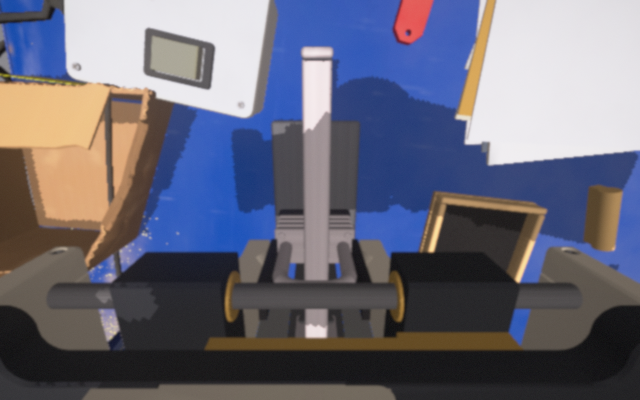

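The lock is threaded and seated on the strip (weight taken up, Fz reversed). Release, retract, and check from the same scene view, then go on to the round lock.

```bash
python3 - <<'E'
from meas import *
xi=pt(PP,PY,.022,-.0005)
line(xi,.1192,v=.03);robot.move_gripper(1.0);robot.dwell(.3);st("rel")
line(xi,.22,v=.12);line(xi,.28,v=.25)
T=tcpT();im,d=robot.grab_frame("wrist");C=cloud("wrist",d,T)
for q in locks(C,PP,PY): print("park lock",np.round(q,4))
p=pt(HP,HY,-.02)
robot.goto([*p,.30],R(HY)); robot.dwell(.15)
T=tcpT();im,d=robot.grab_frame("wrist");C=cloud("wrist",d,T);crop(im,265,125,375,275,4,"pics/w4.png")
for q in locks(C,HP,HY): print("home lock",np.round(q,4))
im,d=robot.grab_frame("scene");cv2.imwrite("pics/s4.png",im[...,::-1]);st()
E
```

```text
rel t 17.48 pos [0.5765 0.0387 0.1192] F [0.74 0.35 0.04] w 1.002
park lock [ 2.140e-02  1.711e-01 -2.280e-02  2.000e-02  1.600e-01  3.320e+02]
home lock [-3.60000e-03  1.53571e+01 -2.09000e-02  2.09000e-02  1.59900e-01
  2.96000e+02]
home lock [ 3.56000e-02  1.52718e+01 -1.93000e-02  2.17000e-02  1.60000e-01
  2.91000e+02]
 t 20.44 pos [0.5158 0.369  0.3001] F [-0.22 -0.04 -0.33] w 0.998
```

View pics/s4.png

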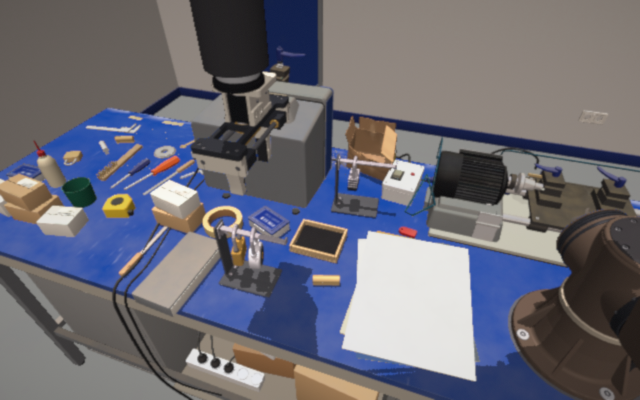

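View pics/w4.png

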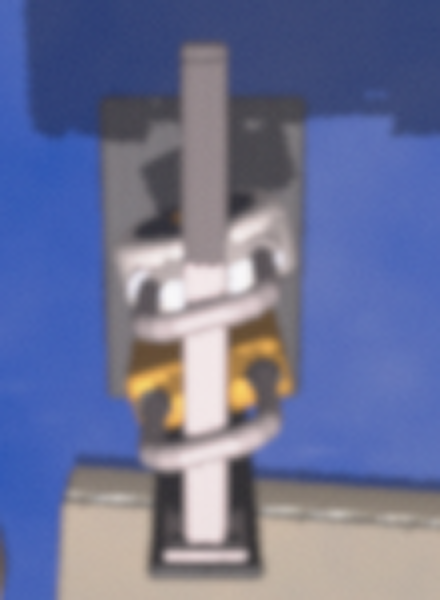

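The laminated lock hangs on the park hook at s=+21 mm, square. The other two are undisturbed at home. Now the round lock.

```bash
python3 - <<'E'
from meas import *
a,n=ax(HY);t=.0001;xy=HP+a*(-.0034)+n*t
robot.goto([*xy,.25],R(HY+15.6));robot.dwell(.1)
line(xy,.1195,v=.12);robot.move_gripper(0); robot.dwell(.2);st("grip ROUND")
line(xy,.1340,v=.06);robot.dwell(.2);st("lift")
out=xy-a*.104
line(out,.1340,v=.08);st("out");line(out,.26,v=.2)
f=pt(PP,PY,-.10,-.0005)
robot.goto([*f,.27],R(PY));robot.dwell(.1)
line(f,.137,PY,v=.12);st("front")
xi=pt(PP,PY,-.032,-.0005)
line(xi,.1345,v=.06);line(xi,.1225,v=.05);robot.dwell(.1);st("near")
lower(xi,.1225,.1175,0);st()
im,d=robot.grab_frame("scene");crop(im,240,60,460,250,3,"pics/s5.png")
im,d=robot.grab_frame("wrist");cv2.imwrite("pics/w5.png",im[...,::-1])
E
```

```text
grip ROUND t 23.12 pos [0.5293 0.3787 0.1195] F [0.16 0.71 0.34] w 0.495
lift t 23.72 pos [0.5292 0.3785 0.1337] F [-0.27 -0.79 -2.34] w 0.496
out t 25.17 pos [0.4411 0.3244 0.1339] F [-0.81  0.81 -2.05] w 0.5
front t 28.66 pos [ 0.4791 -0.034   0.1376] F [-0.8   0.84 -2.28] w 0.496
near t 30.43 pos [0.5332 0.0065 0.1225] F [ 0.18  0.03 -2.34] w 0.503
lowered 0.1185 Fz 5.96
 t 31.83 pos [0.5332 0.0065 0.1194] F [-4.03  0.08  5.96] w 0.499
```

View pics/s5.png

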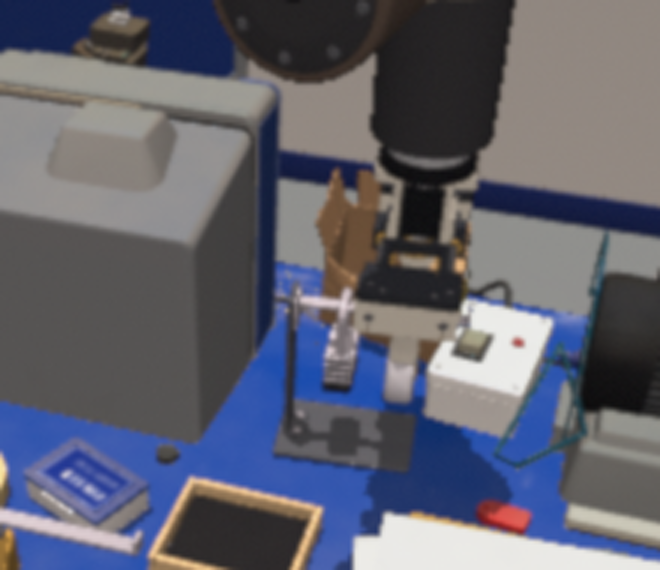

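View pics/w5.png

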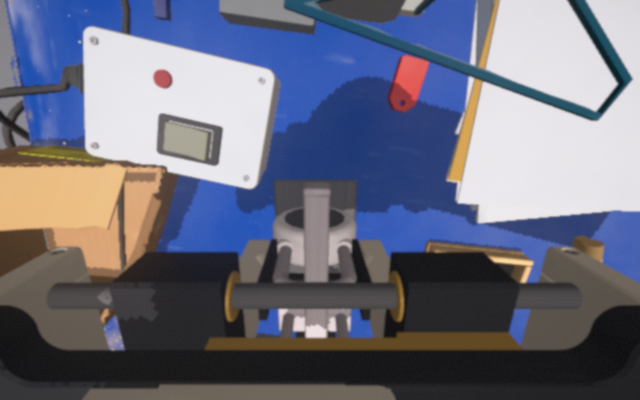

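Seated. Release, then take the brass lock to the tray.

```bash
python3 - <<'E'
from meas import *
xi=pt(PP,PY,-.032,-.0005)
line(xi,.1192,v=.03);robot.move_gripper(1.0);robot.dwell(.3);st("rel")
line(xi,.22,v=.12);line(xi,.28,v=.25);robot.dwell(.1)
T=tcpT();im,d=robot.grab_frame("wrist");C=cloud("wrist",d,T)
for q in locks(C,PP,PY): print("park lock",np.round(q,4))
a,n=ax(HY);t=.0014;xy=HP+a*(.0357-t*.28)+n*t
robot.goto([*xy,.25],R(HY+15.6));robot.dwell(.1)
line(xy,.1195,v=.12);robot.move_gripper(0); robot.dwell(.2);st("grip BRASS")
line(xy,.1340,v=.06);robot.dwell(.2);st("lift")
out=xy-a*.144
line(out,.1340,v=.09);st("out");line(out,.24,v=.2)
tr=np.array([.5312,.2019])
robot.goto([*tr,.20],R(30));robot.dwell(.1);st("over tray")
im,d=robot.grab_frame("scene");crop(im,190,100,410,290,3,"pics/s6.png")
E
```

```text
rel t 33.38 pos [0.5331 0.0065 0.1192] F [ 0.61 -1.04 -0.47] w 1.002
park lock [-3.190e-02 -2.867e-01 -2.210e-02  2.060e-02  1.599e-01  3.440e+02]
park lock [ 2.000e-02 -3.507e-01 -2.230e-02  2.050e-02  1.602e-01  3.370e+02]
grip BRASS t 38.7 pos [0.5616 0.4001 0.1195] F [-0.04 -0.61 -0.41] w 0.494
lift t 39.29 pos [0.5614 0.3999 0.1336] F [ 0.05  0.38 -3.17] w 0.496
out t 41.04 pos [0.4393 0.3248 0.1339] F [ 0.65  0.13 -3.34] w 0.498
over tray t 42.5 pos [0.5309 0.2021 0.1993] F [ 0.33  0.93 -2.84] w 0.497
```

View pics/s6.png

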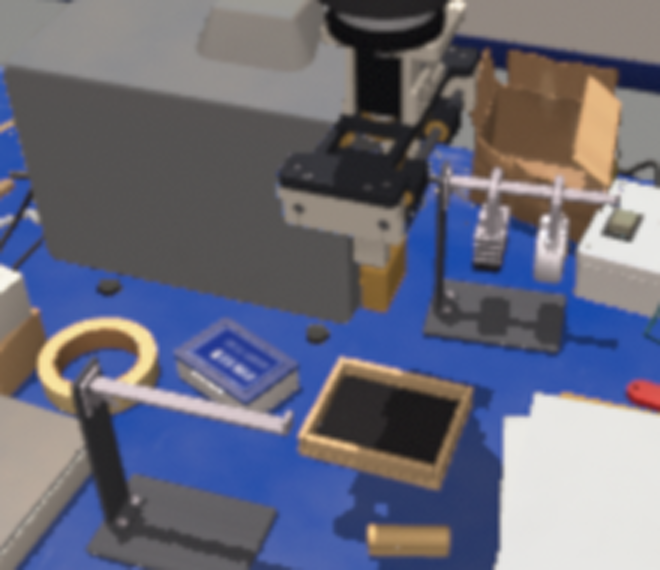

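The lock is well held over the tray. At 30° yaw a gripper corner would come within ~10–20 mm of the grey machine, so I turn to 10° for the descent, which still fits the tray easily.

```bash
python3 - <<'E'
from h import *
tr=np.array([.526,.199])
C=np.load("/tmp/Ctop.npy").reshape(-1,3);Cs=np.load("/tmp/Cscene.npy").reshape(-1,3);Q=np.vstack([C,Cs])
a,n=ax(10);s=(Q[:,:2]-tr)@a;t=(Q[:,:2]-tr)@n
m=(Q[:,2]>.11)&(Q[:,2]<.5)&(Q[:,0]>.4);d=np.hypot(np.maximum(abs(s)-.039,0),np.maximum(abs(t)-.0965,0))
i=np.where(m)[0][np.argsort(d[m])[:3]];print(d[i].round(3),Q[i].round(3))
line(tr,.20,10,v=.1)
line(tr,.070,v=.12);robot.dwell(.2);st("near")
z=.070
while z>.055:
    z-=.001;line(tr,z,v=.03);robot.dwell(.08)
    if robot.read_force()[2]>1.0:break
st(f"z {z:.4f}")
im,d=robot.grab_frame("scene");crop(im,190,100,410,290,3,"pics/s7.png")
E
```

```text
[0.034 0.035 0.035] [[0.601 0.084 0.134]
 [0.602 0.083 0.145]
 [0.602 0.083 0.136]]
near t 44.48 pos [0.5263 0.1992 0.0707] F [ 0.32 -0.1  -3.65] w 0.496
z 0.0590 t 48.15 pos [0.5264 0.1991 0.0594] F [-0.79 -2.39  3.47] w 0.502
```

View pics/s7.png

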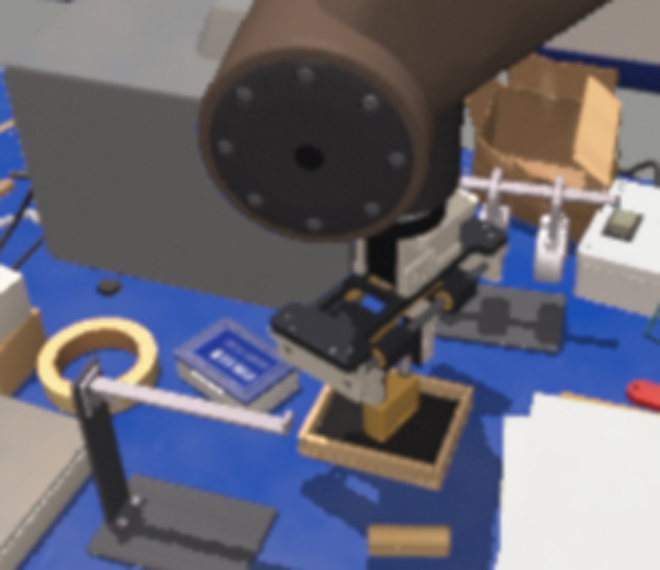

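```bash
python3 - <<'E'
from meas import *
tr=np.array([.526,.199])
line(tr,.0592,v=.03);robot.move_gripper(1.0);robot.dwell(.3);st("rel")
line(tr,.10,v=.06);line(tr,.25,v=.2)
im,d=robot.grab_frame("scene");crop(im,190,100,410,290,3,"pics/s8.png")
x=pt(PP,PY,-.034)
robot.goto([*x,.27],R(PY));robot.dwell(.15)
T=tcpT();im,d=robot.grab_frame("wrist");C=cloud("wrist",d,T);cv2.imwrite("pics/w8.png",im[...,::-1])
for q in locks(C,PP,PY): print("park lock",np.round(q,4))
st()
E
```

```text
rel t 49.65 pos [0.526  0.199  0.0592] F [ 0.05 -0.27 -0.22] w 0.998
park lock [-3.1900e-02 -1.1287e+00 -2.2900e-02  2.0500e-02  1.5990e-01  3.6600e+02]
park lock [ 2.060e-02 -9.177e-01 -2.300e-02  1.980e-02  1.598e-01  3.400e+02]
 t 52.43 pos [0.5313 0.0066 0.2695] F [-0.72  0.05 -0.07] w 0.999
```

View pics/s8.png

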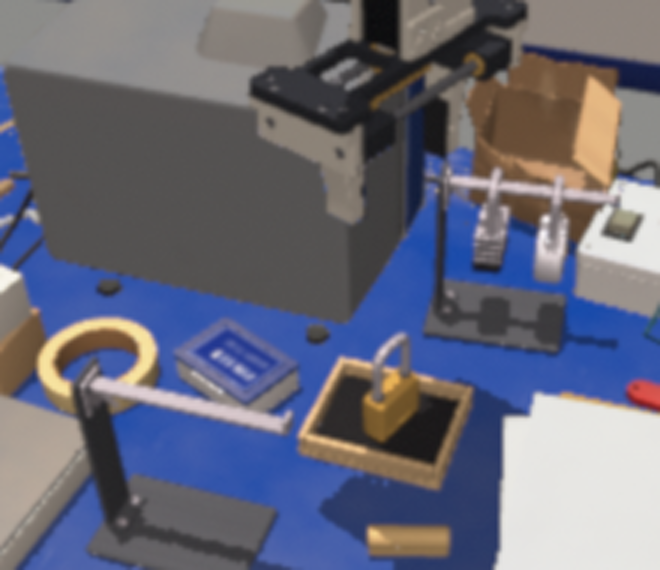

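The brass lock stands upright in the tray. Now the round lock goes home to the exact pose where it was gripped.

```bash
cat >> h.py <<'E'
def park_to_home(s,xy,yaw,t=-.0008):
    x=pt(PP,PY,s,t); robot.goto([*x,.25],R(PY));robot.dwell(.1)
    line(x,.1193,PY,v=.12);robot.move_gripper(0);robot.dwell(.2);st("grip")
    line(x,.1340,v=.06);robot.dwell(.2);st("lift")
    f=pt(PP,PY,-.10,t);line(f,.1340,v=.08);st("out");line(f,.26,v=.2)
    a,n=ax(HY);k=(xy-HP)@a;o=xy-a*(k+.108)
    robot.goto([*o,.26],R(yaw));robot.dwell(.1)
    line(o,.137,yaw,v=.12);st("front")
    line(xy,.1345,v=.08);line(xy,.1225,v=.05);robot.dwell(.1);st("near")
    lower(xy,.1225,.1175,0);st("seated")
E
python3 - <<'E'
from h import *
park_to_home(-.032,np.array([.5294,.3788]),HY+15.6)
im,d=robot.grab_frame("scene");crop(im,190,100,410,290,3,"pics/s9.png")
im,d=robot.grab_frame("wrist");cv2.imwrite("pics/w9.png",im[...,::-1])
E
```

```text
grip t 55.0 pos [0.5333 0.0063 0.1193] F [-0.64  0.19  1.16] w 0.495
lift t 55.59 pos [0.5331 0.0062 0.1338] F [ 0.3   0.11 -2.02] w 0.496
out t 56.59 pos [ 0.4793 -0.0342  0.1342] F [ 0.46  0.06 -1.73] w 0.499
front t 60.0 pos [0.4406 0.3243 0.1378] F [ 0.15  0.11 -1.72] w 0.502
near t 61.95 pos [0.5294 0.3788 0.1225] F [-0.96  0.22 -1.74] w 0.497
lowered 0.1185 Fz 5.05
seated t 63.35 pos [0.5295 0.3789 0.1193] F [-2.58 -1.74  5.05] w 0.497
```

View pics/s9.png

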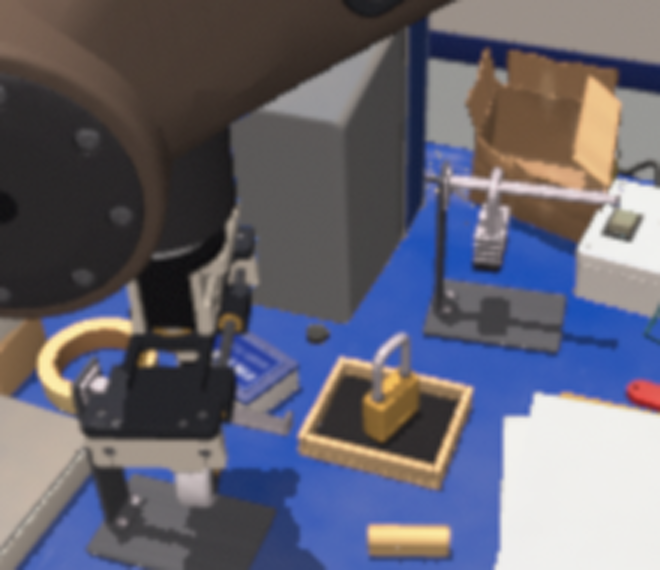

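View pics/w9.png

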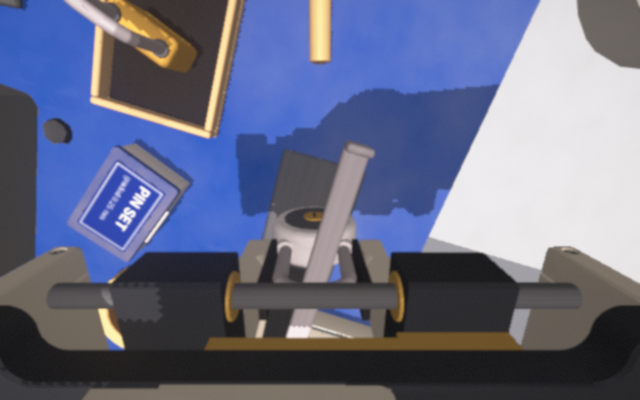

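Threaded and seated. Release, verify its position from the original measuring pose, then bring back the laminated lock.

```bash
python3 - <<'E'
from meas import *
xy=np.array([.5294,.3788])
line(xy,.1192,v=.03);robot.move_gripper(1.0);robot.dwell(.3);st("rel")
line(xy,.22,v=.12)
p=pt(HP,HY,-.02);robot.goto([*p,.30],R(HY));robot.dwell(.15)
T=tcpT();im,d=robot.grab_frame("wrist");C=cloud("wrist",d,T)
for q in locks(C,HP,HY): print("home lock",np.round(q,4))
park_to_home(.0215,np.array([.4947,.3553]),HY+16)
im,d=robot.grab_frame("wrist");cv2.imwrite("pics/w10.png",im[...,::-1])
E
```

```text
rel t 64.9 pos [0.5294 0.3788 0.1192] F [ 1.   -0.18  0.91] w 0.998
home lock [-3.20000e-03  1.39173e+01 -2.06000e-02  2.09000e-02  1.59800e-01
  2.98000e+02]
grip t 70.12 pos [0.5762 0.0382 0.1193] F [-0.23  0.27  0.94] w 0.498
lift t 70.71 pos [0.576  0.0381 0.1337] F [-0.89 -0.33 -2.76] w 0.497
out t 72.38 pos [ 0.4791 -0.0341  0.1339] F [-0.37 -0.54 -2.98] w 0.499
front t 75.78 pos [0.4416 0.3228 0.1378] F [-0.52  0.6  -2.65] w 0.497
near t 77.2 pos [0.4947 0.3553 0.1226] F [ 0.7  -0.21 -3.11] w 0.503
lowered 0.1185 Fz 6.14
seated t 78.6 pos [0.4948 0.3554 0.1192] F [-4.51 -1.04  6.14] w 0.498
```

View pics/w10.png

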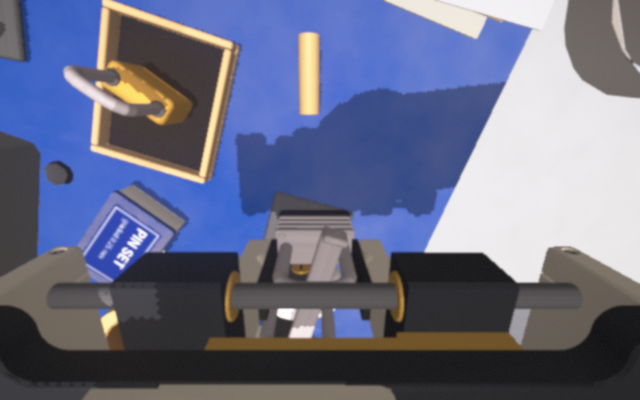

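```bash
python3 - <<'E'
from meas import *
xy=np.array([.4947,.3553])
line(xy,.1191,v=.03);robot.move_gripper(1.0);robot.dwell(.3);st("rel")
line(xy,.22,v=.12)
p=pt(HP,HY,-.02);robot.goto([*p,.30],R(HY));robot.dwell(.15)
T=tcpT();im,d=robot.grab_frame("wrist");C=cloud("wrist",d,T);crop(im,265,125,375,275,4,"pics/w11.png")
for q in locks(C,HP,HY): print("home lock",np.round(q,4))
line(p,.38,v=.2);robot.goto([.40,.10,.40],R(HY));robot.dwell(.3)
im,d=robot.grab_frame("scene");cv2.imwrite("pics/s11.png",im[...,::-1]);crop(im,190,130,390,300,4,"pics/s11c.png")
im0=np.load("/tmp/scene0.npz")['im']
st()
E
```

```text
rel t 80.1 pos [0.4947 0.3553 0.1191] F [ 0.28 -0.41 -0.87] w 1.002
home lock [-4.54000e-02  1.57725e+01 -2.31000e-02  1.88000e-02  1.60200e-01
  3.13000e+02]
home lock [-3.3000e-03  1.5678e+01 -2.0700e-02  2.0900e-02  1.5980e-01  3.0200e+02]
 t 83.76 pos [0.4003 0.1005 0.3996] F [0.41 0.55 0.56] w 1.001
```

View pics/s11c.png

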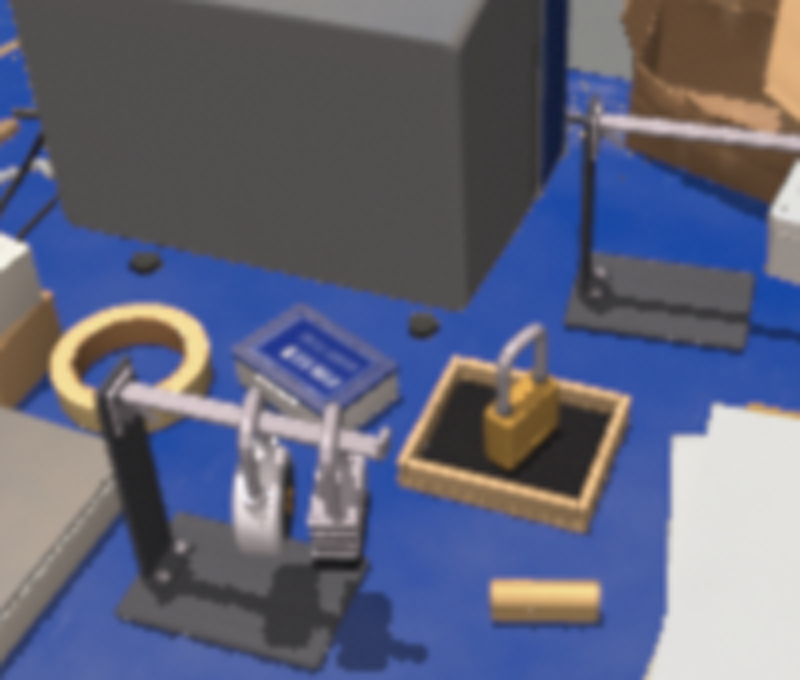

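View pics/w11.png

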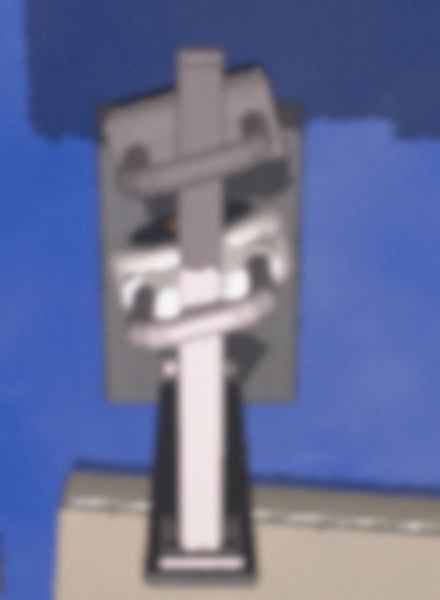

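Final views: laminated lock in front and round lock behind it on the home hook, at their original places to within 1 mm. The brass lock is upright in the tray, the park hook is empty, and the cylinder and tin look unmoved.

```bash
python3 - <<'E'
from h import *
robot.job_done()
E
```

```text
the job is handed in; nothing more can be done
```

The job is handed in at about 84 s robot time, and no check failed. I hung the laminated (front) and round (middle) padlocks on the empty hook. I then stood the brass padlock upright in the tray and returned the round and laminated padlocks to their own hook, in that order.

**What the last checks showed:**
- **Rehung padlocks:** both are back within about 1 mm along the hook and about 1° in yaw of where they started. The round one read 13.9° just after release and 15.7° on the last look, against about 15.5° at the start.
- **Grips:** each one measured about 44 mm over the legs. Every set-down showed the weight being taken up at the expected height before I let go.
- **Brass padlock:** upright inside the tray, turned about 20° from the tray's axis. I turned it so the gripper would stay clear of the grey machine.
- **Everything else:** the second hook is empty, and the cylinder and tin look unmoved in the last picture; I checked those two by eye only.

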